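Pin the work stop, then fit the drilling cover over its hidden dowel and hold it down

ROBOT

A 6-joint arm with a two-finger parallel gripper is mounted at the origin on the work surface. World frame = base frame: x ahead of the robot, y to its left, z up, the work surface at z = 0. Lengths are in m, angles in rad, forces in N, time in s.
With the tool pointing down it reaches from about 0.2 to 0.875 m from the base axis. Payload 3.4 kg.
Tool frame: the origin (TCP) lies midway between the tips of the shut fingers; the grasp point (between the pads) lies 19 mm behind it (robot.tcp_to_grasp is the distance from the TCP to the grasp point, in m); y points along the fingers, x is the direction in which the jaws open and shut, and the axes are right-handed (so a half turn about y gives the same grasp; the last joint's range is limited). The gripper opens to 94 mm and grips with 3 to 60 N. Pads are 16 mm wide; open, the fingers measure 119 mm over their backs; the gripper's body (75 mm by 177 mm) begins 78 mm behind the grasp point.
Start: joints at [-1.436, 0.276, 1.505, -0, 1.361, -0.121], TCP at [0.145, -0.556, 0.205] pointing down, gripper open.
Joint ranges: [-2.89, 2.89], [-0.75, 2.08], [0.22, 2.7], [-1.18, 4.32], [0.11, 2.71], [-2.7, 2.7]. Speed limits (rad/s): [2.57, 2.57, 3.14, 3.14, 3.14, 3.14].

INTERFACE

Orientations are given as a unit quaternion [w, x, y, z].
In Python, from station import robot gives the robot as it stands. Calls block until the motion is done:
- robot.goto(position, orientation): joint-space move of the TCP to a pose.
- robot.move_straight(position, rate=0.15, attitude=None, threshold=None): straight line of the TCP; attitude=None keeps the orientation; rate is the mean speed in m/s. With threshold (N) it stops when the force on the tool has changed by that much, and returns True; else False.
- robot.set_joints(angles): joint-space move.
- robot.ungrasp() and robot.close(grip_force=None): open the fingers fully, or close them until they stop; grip_force is the grip in N (None keeps the last).
- robot.hold(seconds).
- robot.ik(position, orientation): joint angles nearest the present ones, or None.
- robot.read_camera(name): name is "scene" or "top" or "wrist"; returns a dict with "img" (400x640x3 uint8, red, green, blue), "z_map" (400x640 float32, m along the optical axis (not along the pixel's ray), 0 where there is no reading), "vertical_fov" (degrees; the focal length in pixels is half the picture's height over the tangent of half this angle, whatever the lens; pixels are square), "cx", "cy" (the principal point, pixels), "dist_coeffs" ([k1, k2, p1, p2, k3] as OpenCV has them; the pictures are not rectified), "world_to_cam" (4x4, takes a point from world to camera coordinates). Camera axes: x right, y down, z forward; pixel columns grow to the right and rows downward; lengths in m; the calibration is good to about 2 mm. A picture is of the moment at which its call begins.
A pose or a line that the arm cannot do raises robot.Unreachable and nothing moves.
- robot.hand_in(): hands the job in, once; it reports no verdict.
Readings, each from a call of its own:
- robot.read_t(): time.
- robot.read_q(): joint angles.
- robot.read_dq(): joint speeds.
- robot.read_tau(): joint torques, N m.
- robot.read_tcp_pos(): TCP position.
- robot.read_tcp_rot(): TCP orientation.
- robot.read_ft_force(): force on the tool from outside, world axes, zero at the start.
- robot.read_wrist_torque(): the same for the moment, N m.
- robot.read_gripper_width(): opening from 0.0 (shut) to 1.0 (fully open).
Only numpy, scipy, OpenCV 4.12 (cv2) and the standard library are available. Lean on these libraries where they do the work, as an engineer would, in place of code of your own. Each camera call takes 0.05 s, during which the arm holds its last target.

TASK

Get the bridge-drilling jig ready to drill: first push the brass-headed pin down through the aligned holes of the red fork and steel lug until its head seats on the fork. Then take the blue drilling cover by its wooden handle, lay it on the dowel with its metal tongue just short of the aluminium keeper, slide it under the keeper until the hidden hole drops onto the dowel, and press it fully down, flat and square, against the sprung pads. Finish while still holding the cover pressed down - do not let go - and leave the other tools and bottles where they are.

Things in the scene. Friction and masses are not known exactly. Their poses are not given: they have to be found in the camera images.
- jig: Fixed jig: brown wooden base 20 mm thick, a dark bridge blank let in flush. Origin: on the table, straight below the dowel's axis, z up. The base runs x -75..95, y -75..135 mm. At x 0, y 0 stands the dowel, at the +x end the keeper, at x -28, y 98 the red fork (34 mm square, lug between its plates); a steel stop bar up to 24 mm above the base runs from the fork to y 62 mm.
- dowel_tip (a point): Centre of the steel dowel's tip, 35 mm above the table; axes as the jig's. The dowel is 14 mm in diameter and stands 15 mm above the base; its top 4 mm taper to 8 mm wide.
- fork_mouth (a point): Centre of the hole in the fork's upper plate, at its top face, 54 mm above the table; axes as the jig's. The vertical hole is 12.2 mm in diameter and goes on through lug and lower plate down to 26 mm above the table, open below. A seated pin's origin lies here.
- keeper (a point): Front edge of the aluminium keeper's lip, at mid-width, on its underside: x 58 mm in the jig, 28 mm above the base. The lip is 70 mm wide along y, 6 mm thick, and reaches back to the keeper's wall, whose front is at x 76 mm in the jig.
- pin: Steel pin, upright, 60 g. Shank 10 mm in diameter, 30 mm long, the last 6 mm tapering to 5 mm; above it a 24 mm flange 4 mm thick, then a brass knob 20 mm in diameter, 26 mm tall. Origin: on the axis at the underside of the flange, z up (shank tip at -30 mm, knob top at +30 mm). At the start it stands loose in the pin block, flange on the block's top.
- pin_block: Light wooden block 70 x 70 x 40 mm with a hole that holds the pin, fixed to the table. Origin: centre of its underside. It may be left or right of the jig, the cover on the other side.
- cover: Loose blue plate 100 x 100 x 18 mm, 0.18-0.35 kg, flat on the table at the start. Origin: centre of its underside, z up; there opens a 16 mm hole, 18 mm deep, hidden from above by the wooden handle: 60 mm along x, 22 mm along y, 18 to 50 mm above the underside. Fitted, its x points along the jig's x, its origin is on the dowel's axis, 20 mm above the table (35 mm while riding on the dowel's tip).
- tongue_tip (a point): Middle of the end of the cover's aluminium tongue, at underside level: x 70 mm in the cover; 60 mm wide, 8 mm thick, sticking 20 mm out of the plate. Straight down onto the dowel it would hit the keeper: touch down on the dowel's tip 15 to 30 mm short of home, then slide along the jig's +x. Home, it is 12 mm under the lip and 6 mm short of the wall.
- pad (a joint): How far the two black sprung pads in the base, either side of the dowel, are pressed down, in m: 0 = up (6 mm above the base), 0.006 = flush with the base, cover fully down. They push up with 5.4 N in all at 0 and 10.8 N at 0.006 and lift the cover again when it is let go; 7 to 10 N on the cover presses it home.
- glue: Bystander: white glue bottle, 50 mm wide and 120 mm tall, orange cap, loose; to be left where it is. Origin: about the middle of its underside.
- hammer: Bystander: hammer lying flat, loose; to be left where it is. Origin: about the middle of its underside.
- screwdriver: Bystander: screwdriver lying flat, loose; to be left where it is. Origin: about the middle of its underside.
- jar: Bystander: amber glass jar, 60 mm wide, 70 mm tall, loose; to be left where it is. Origin: about the middle of its underside.
- sander: Bystander: cork sanding block, 110 x 55 x 30 mm, red top, loose; to be left where it is. Origin: about the middle of its underside.
- plane: Bystander: small steel bench plane, 130 x 45 mm, about 62 mm tall, loose; to be left where it is. Origin: about the middle of its underside.

How it is judged:
On the way, in this order (a step that is already met when the one before it is completed fails the run):
1. the pin's head is seated on the fork, its shank through fork and lug (horizontal distance between pin and fork_mouth below 0.003 m and z of pin in the frame of fork_mouth between -0.004 and 0.0025 m and angle between pin's own z axis and vertical below 0.12 rad), for 0.2 s.
2. the cover has dropped onto the dowel, tongue under the keeper (horizontal distance between cover and dowel_tip below 0.004 m and angle between cover's own z axis and vertical below 0.1 rad and z of cover in the frame of jig between 0.016 and 0.029 m and angle between the x axis of cover and the x axis of jig, either way round below 0.14 rad and horizontal distance between tongue_tip and keeper below 0.02 m), for 0.1 s.
At the end, for the whole second after the job is handed in: Pin seated in the fork (axis within 3 mm, flange within 2.5 mm, upright within 7 deg). Cover on the dowel within 4 mm, underside within 2.5 mm of the base, square within 8 deg, tongue under the keeper; pads pressed over 4.5 mm; the robot still bears on the cover with over 2 N (all of step 1 and horizontal distance between cover and dowel_tip below 0.004 m and angle between cover's own z axis and vertical below 0.1 rad and z of cover in the frame of jig between 0.016 and 0.0225 m and angle between the x axis of cover and the x axis of jig, either way round below 0.14 rad and horizontal distance between tongue_tip and keeper below 0.02 m and value of joint pad above 0.0045 m and contact force between any of the fingers, the arm and cover above 2 N); the arm keeps its last pose, push and grip.
It fails at once if a bystander is disturbed (moved more than 40 mm) (distance of any of glue, hammer, screwdriver, jar, sander, plane from where it was at the start of the episode above 0.04 m).
It also fails if it takes over 56 s, if anything falls off the work surface, if the arm or the gripper's body presses on something with over 40 N, if the wrist force passes 120 N, or if a joint passes its speed limit or range.

## Working session

There is one attempt and no reset: what is moved stays moved. The work goes in short steps, each a Python script; the robot and the scene stay as the last script left them, time stands still between calls to the robot, and variables do not carry over. Pictures are saved under pics/ and viewed, and the job is handed in when it is done.

```bash
ls; mkdir -p pics
python3 - <<'E'
from station import robot
import cv2,pickle
print(robot.read_t(), robot.tcp_to_grasp, robot.read_tcp_rot())
d={}
for n in ("scene","top","wrist"):
    c=robot.read_camera(n); d[n]=c
    cv2.imwrite(f"pics/{n}0.png",c["img"][:,:,::-1])
    print(n,c["vertical_fov"],c["cx"],c["cy"],c["dist_coeffs"],c["world_to_cam"].round(3).tolist())
pickle.dump(d,open("cams0.pkl","wb"))
E
```

```text
pics
0.0 0.0188 [ 0.56014417 -0.55926094  0.43257597 -0.43167552]
scene 46.91516623720385 317.7822877730074 203.90768414405488 [-0.09550247  0.          0.          0.          0.        ] [[-0.8, 0.599, -0.014, 0.434], [0.376, 0.482, -0.791, -0.124], [-0.467, -0.639, -0.611, 1.782], [0.0, 0.0, 0.0, 1.0]]
top 45.081201755615155 323.47506199481205 206.20052083932555 [-0.10160154  0.          0.          0.          0.        ] [[-0.025, -1.0, 0.009, 0.004], [-0.998, 0.025, -0.066, 0.527], [0.066, -0.01, -0.998, 1.407], [0.0, 0.0, 0.0, 1.0]]
wrist 58.008999882985925 311.2081322311943 203.33284685901316 [-0.04710239  0.          0.          0.          0.        ] [[0.253, -0.968, -0.001, -0.573], [-0.935, -0.245, 0.255, -0.027], [-0.247, -0.064, -0.967, 0.39], [0.0, 0.0, 0.0, 1.0]]
```

View pics/scene0.png

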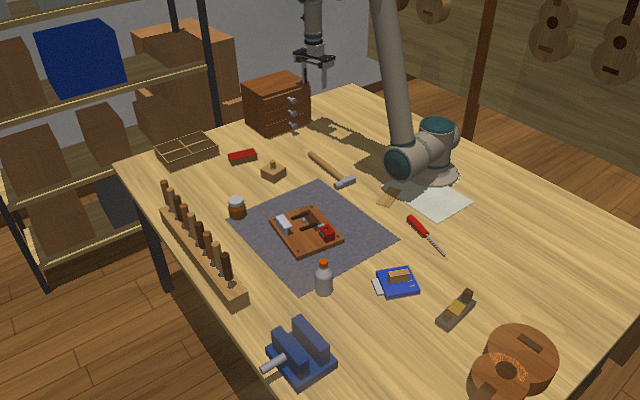

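View pics/top0.png

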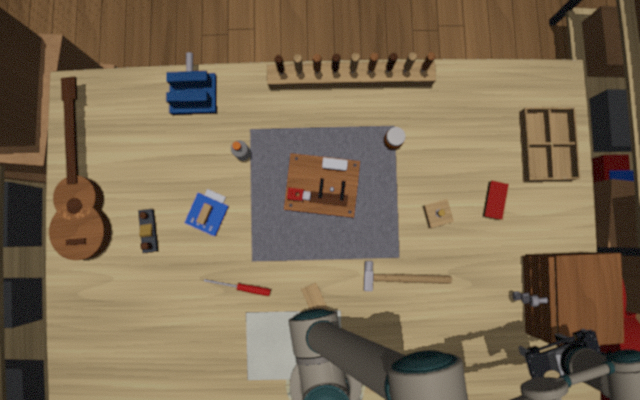

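View pics/wrist0.png

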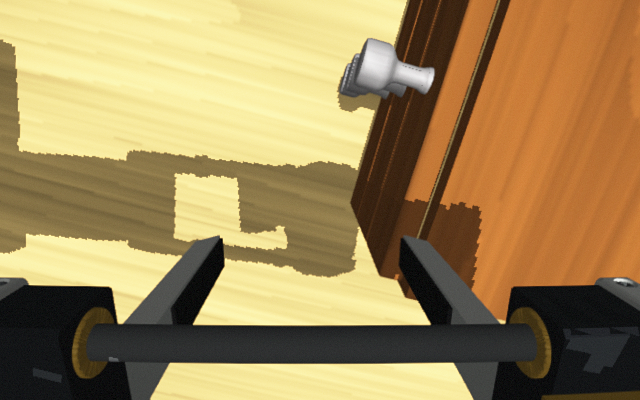

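```bash
cat > h.py <<'E'
import numpy as np,cv2
from scipy.spatial.transform import Rotation as Rn
def K(c):
    h=c["img"].shape[0]; f=h/2/np.tan(np.radians(c["vertical_fov"])/2)
    return np.array([[f,0,c["cx"]],[0,f,c["cy"]],[0,0,1.]])
def ray(c,px):
    px=np.array(px,float).reshape(-1,1,2)
    u=cv2.undistortPoints(px,K(c),np.array(c["dist_coeffs"],float)).reshape(-1,2)
    T=np.array(c["world_to_cam"]);R=T[:3,:3];o=-R.T@T[:3,3]
    return o,np.c_[u,np.ones(len(u))]@R
def onz(c,px,z):
    o,d=ray(c,px); return o+d*((z-o[2])/d[:,2])[:,None]
def depthpts(c,px):
    o,d=ray(c,px); px=np.array(px).reshape(-1,2).astype(int)
    return o+d*c["z_map"][px[:,1],px[:,0]][:,None]
def proj(c,P):
    T=np.array(c["world_to_cam"]);rv=cv2.Rodrigues(T[:3,:3])[0]
    return cv2.projectPoints(np.array(P,float).reshape(-1,1,3),rv,T[:3,3],K(c),np.array(c["dist_coeffs"],float))[0].reshape(-1,2)
def quat(yaw):
    """tool down; jaw axis (tool x) at angle yaw in world"""
    x=np.array([np.cos(yaw),np.sin(yaw),0]);y=np.array([0,0,-1.]);z=np.cross(x,y)
    q=Rn.from_matrix(np.c_[x,y,z]).as_quat(); return [q[3],q[0],q[1],q[2]]
E
python3 - <<'E'
from h import *
from station import robot
import pickle
d=pickle.load(open("cams0.pkl","rb"))
q=robot.read_tcp_rot();R=Rn.from_quat([q[1],q[2],q[3],q[0]]).as_matrix();print(R.round(3))
p=robot.read_tcp_pos();T=d["wrist"]["world_to_cam"]
print("cam in tool",R.T@(-T[:3,:3].T@T[:3,3]-p), (T[:3,:3]@R).round(3).tolist())
t=d["top"]
for n,px,z in [("pin",(440,212),.07),("cover",(207,214),.018),("keeper",(335,163),.05),("fork",(297,195),.054),("dowel",(333,189),.035),("glue",(239,147),.11),("jar",(395,136),.07)]:
    print(n,onz(t,px,z)[0].round(3),depthpts(t,px)[0].round(3))
for y in np.arange(-3.1,3.1,.4):
    r=[robot.ik(pp,quat(y)) for pp in ([.48,-.33,.3],[.48,.36,.3],[.5,0,.3])]
    print(y.round(2),[None if a is None else np.round(a,2)[[0,5]] for a in r])
E
```

```text
[[ 0.253 -0.     0.967]
 [-0.967  0.001  0.253]
 [-0.001 -1.     0.   ]]
cam in tool [-0.00098921 -0.17901099  0.07301035] [[1.0, -0.0, -0.0], [-0.0, -0.255, -0.967], [0.0, 0.967, -0.255]]
pin [ 0.499 -0.342  0.07 ] [ 0.499 -0.342  0.071]
cover [0.513 0.337 0.018] [0.511 0.33  0.047]
keeper [ 0.65  -0.045  0.05 ] [ 0.649 -0.045  0.059]
fork [0.559 0.067 0.054] [0.562 0.068 0.026]
dowel [ 0.576 -0.038  0.035] [ 0.575 -0.038  0.043]
glue [0.693 0.224 0.11 ] [0.691 0.222 0.12 ]
jar [ 0.722 -0.22   0.07 ] [ 0.722 -0.22   0.072]
-3.1 [array([-0.72,  2.38]), array([ 0.53, -2.66]), None]
-2.7 [array([-0.72,  1.98]), None, array([-0.14,  2.56])]
-2.3 [array([-0.72,  1.58]), None, array([-0.14,  2.16])]
-1.9 [array([-0.72,  1.18]), array([0.53, 2.43]), array([-0.14,  1.76])]
-1.5 [array([-0.72,  0.78]), array([0.53, 2.03]), array([-0.14,  1.36])]
-1.1 [array([-0.72,  0.38]), array([0.53, 1.63]), array([-0.14,  0.96])]
-0.7 [array([-0.72, -0.02]), array([0.53, 1.23]), array([-0.14,  0.56])]
-0.3 [array([-0.72, -0.42]), array([0.53, 0.83]), array([-0.14,  0.16])]
0.1 [array([-0.72, -0.82]), array([0.53, 0.43]), array([-0.14, -0.24])]
0.5 [array([-0.72, -1.22]), array([0.53, 0.03]), array([-0.14, -0.64])]
0.9 [array([-0.72, -1.62]), array([ 0.53, -0.37]), array([-0.14, -1.04])]
1.3 [array([-0.72, -2.02]), array([ 0.53, -0.77]), array([-0.14, -1.44])]
1.7 [array([-0.72, -2.42]), array([ 0.53, -1.17]), array([-0.14, -1.84])]
2.1 [None, array([ 0.53, -1.57]), array([-0.14, -2.24])]
2.5 [None, array([ 0.53, -1.97]), array([-0.14, -2.64])]
2.9 [array([-0.72,  2.66]), array([ 0.53, -2.37]), None]
```

Run:
```python
from h import *
from station import robot
import pickle
p=robot.read_tcp_pos()
robot.move_straight([p[0],p[1]+.03,.30],rate=.25)
yaw=-1.0; zt=np.array([np.cos(yaw+np.pi/2),np.sin(yaw+np.pi/2)])
print(zt)
a=np.array([.499,-.342])-.03*zt
robot.goto([a[0],a[1],.27],quat(yaw))
c=robot.read_camera("wrist")
cv2.imwrite("pics/wpin.png",c["img"][:,:,::-1])
yaw=-1.5
robot.goto([.53,.01,.30],quat(yaw))
c2=robot.read_camera("wrist")
cv2.imwrite("pics/wjig.png",c2["img"][:,:,::-1])
pickle.dump((c,c2),open("c1.pkl","wb"))
print(robot.read_t())
```

```text
[0.84147098 0.54030231]
3.575
```

View pics/wpin.png

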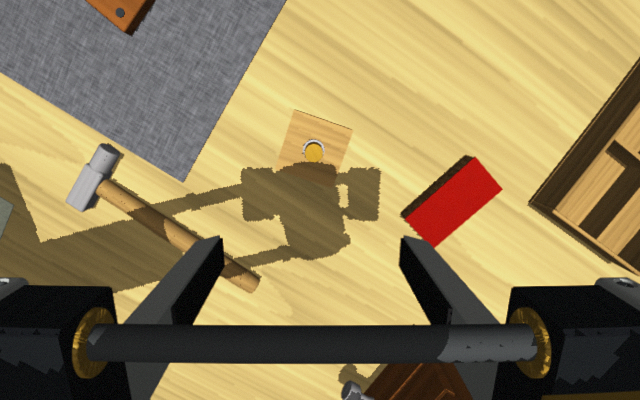

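View pics/wjig.png

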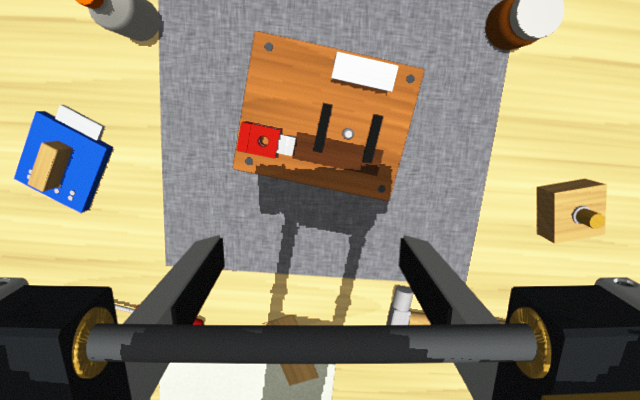

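Run:
```python
from h import *
import pickle
c,c2=pickle.load(open("c1.pkl","rb"))
A=cv2.resize(c["img"][100:190,270:370],None,fx=4,fy=4,interpolation=cv2.INTER_CUBIC)
B=cv2.resize(c2["img"][25:205,225:430],None,fx=3.6,fy=3.2,interpolation=cv2.INTER_CUBIC)
B=cv2.resize(c2["img"][25:205,225:430],None,fx=3,fy=3,interpolation=cv2.INTER_CUBIC)
cv2.imwrite("pics/cropA.png",A[:,:,::-1]);cv2.imwrite("pics/cropB.png",B[:,:,::-1])
hsv=cv2.cvtColor(c["img"],cv2.COLOR_RGB2HSV)
print(hsv[153,314],hsv[120,316],hsv[147,304])
m=cv2.inRange(hsv[135:170,295:335],(15,170,60),(30,255,255));
n,l,s,ce=cv2.connectedComponentsWithStats(m)
for i in range(1,n):
    if s[i,4]>20: print(s[i],ce[i]+[295,135],onz(c,ce[i]+[295,135],.07).round(4),depthpts(c,ce[i]+[295,135]).round(4))
h2=cv2.cvtColor(c2["img"],cv2.COLOR_RGB2HSV)
print("dowel",h2[133,348],depthpts(c2,[(348,133),(263,140),(250,130),(365,71),(286,146),(340,110),(48,165),(100,165),(315,80)]).round(4))
red=((h2[...,0]<5)|(h2[...,0]>175))&(h2[...,1]>200)&(h2[...,2]>90); red[:110]=0;red[170:]=0;red[:,:230]=0;red[:,300:]=0
cn=max(cv2.findContours(red.astype(np.uint8),cv2.RETR_EXTERNAL,cv2.CHAIN_APPROX_NONE)[0],key=cv2.contourArea)
print("fork rect",cv2.minAreaRect(cn))
hole=np.zeros_like(red);hole=(~red)[130:150,252:275].astype(np.uint8)
n,l,s,ce=cv2.connectedComponentsWithStats(hole);
for i in range(1,n): print(s[i],ce[i]+[252,130],onz(c2,ce[i]+[252,130],.054).round(4))
```

```text
[ 21 189 214] [ 20 134 229] [ 15   5 201]
[ 10   8  17  20 269] [313.21189591 152.27137546] [[ 0.4975 -0.3446  0.07  ]] [[ 0.4975 -0.3446  0.0707]]
dowel [  0   0 237] [[ 0.577  -0.0323  0.034 ]
 [ 0.5601  0.0723  0.0199]
 [ 0.5737  0.0835  0.0543]
 [ 0.6478 -0.0429  0.0536]
 [ 0.5569  0.0416  0.0423]
 [ 0.6034 -0.0213  0.0207]
 [ 0.5157  0.3335  0.0483]
 [ 0.5135  0.2864  0.0154]
 [ 0.6367  0.0121  0.0191]]
fork rect ((258.021240234375, 139.3992156982422), (40.06903839111328, 29.511001586914062), 11.888657569885254)
[ 6  6 11 11 90] [263.         140.87777778] [[0.5622 0.068  0.054 ]]
```

View pics/cropA.png

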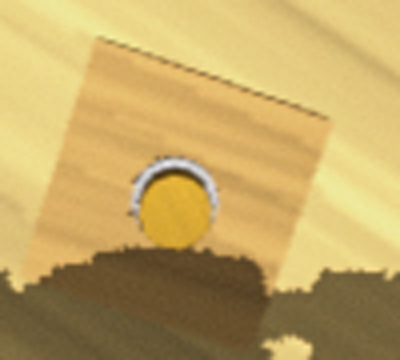

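View pics/cropB.png

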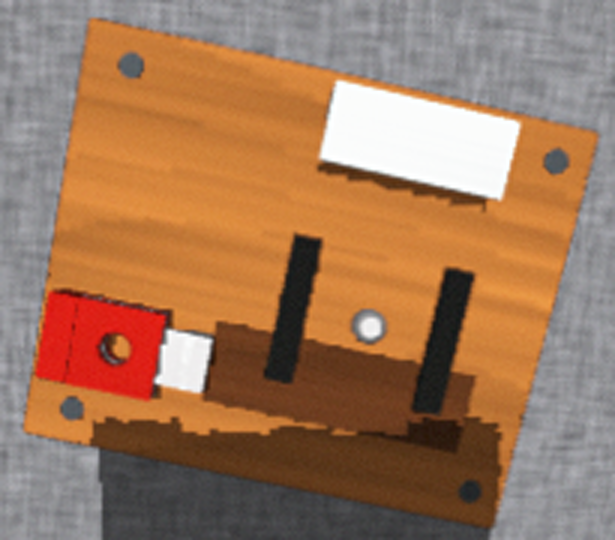

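Run:
```python
from h import *
import pickle
c,c2=pickle.load(open("c1.pkl","rb"))
def reg(c,x0,x1,y0,y1,zlo,zhi):
    px=np.array([(x,y) for y in range(y0,y1) for x in range(x0,x1)]);P=depthpts(c,px)
    k=(P[:,2]>zlo)&(P[:,2]<zhi); return px[k],P[k]
px,P=reg(c,295,335,135,172,.066,.08)
print("knob",len(px),px.min(0),px.max(0),px.mean(0),P.mean(0).round(4),np.ptp(P,axis=0).round(4))
px,P=reg(c,295,335,135,172,.0425,.055)
print("flange",len(px),P.min(0).round(4),P.max(0).round(4))
px,P=reg(c2,338,360,122,146,.031,.04)
print("dowel",len(px),px.min(0),px.max(0),px.mean(0),P.mean(0).round(4),np.ptp(P,axis=0).round(4))
px,P=reg(c2,230,300,110,170,.051,.06)
print("fork top",len(px),cv2.minAreaRect(P[:,:2].astype(np.float32)*1000))
px,P=reg(c2,320,410,40,100,.050,.06)
print("keeper top",len(px),cv2.minAreaRect(P[:,:2].astype(np.float32)*1000),P.mean(0))
px,P=reg(c2,200,450,10,220,.015,.0235)
print("base",len(px),cv2.minAreaRect(P[:,:2].astype(np.float32)*1000))
dw=onz(c2,(348.2,133.8),.035)[0];fk=onz(c2,(263.1,140.9),.054)[0]
print(dw,fk);v=(fk-dw)[:2];print(np.hypot(*v),np.arctan2(v[1],v[0])-np.arctan2(98,-28))
```

```text
knob 279 [305 143] [323 162] [313.63799283 152.49103943] [ 0.4975 -0.3452  0.0698] [0.0195 0.0195 0.005 ]
flange 89 [ 0.4817 -0.3655  0.0425] [ 0.509  -0.3334  0.0535]
dowel 92 [343 128] [353 138] [348.36956522 133.41304348] [ 0.5765 -0.0329  0.0336] [0.0124 0.0126 0.005 ]
fork top 1082 ((562.7966918945312, 74.13579559326172), (46.3588981628418, 34.177303314208984), 82.12820434570312)
keeper top 1677 ((647.1597900390625, -42.24605178833008), (70.76367950439453, 28.761245727539062), 82.16425323486328) [ 0.64719586 -0.04238139  0.05394645]
base 18968 ((590.3905029296875, -4.272918701171875), (210.9599151611328, 170.9211883544922), 82.03479766845703)
[ 0.57607752 -0.03255038  0.035     ] [0.56219622 0.06785052 0.054     ]
0.10135596586317003 -0.14091190949416932
```

Run:
```python
from h import *
from station import robot
import pickle
p=[.4975,-.345]; q=quat(-1.0)
robot.goto([*p,.13],q)
print(robot.move_straight([*p,.047],rate=.12,threshold=8), robot.read_tcp_pos())
robot.close(grip_force=30)
print(robot.read_gripper_width()*94, robot.read_ft_force())
robot.move_straight([*p,.16],rate=.2)
print(robot.read_gripper_width()*94, robot.read_ft_force(), robot.read_t())
robot.goto([.5621,.0683,.14],q)
c=robot.read_camera("wrist");pickle.dump(c,open("c2.pkl","wb"))
cv2.imwrite("pics/hold.png",c["img"][:,:,::-1])
print(robot.read_tcp_pos(),robot.read_t())
```

```text
False [ 0.49817836 -0.34523851  0.04770917]
19.400875135565098 [ 0.79896545 -0.47934492 -0.27497426]
18.974587035722895 [ 1.18049558  0.98873404 -0.39398093] 7.7333
[0.56242935 0.06712213 0.13995045] 9.3333
```

View pics/hold.png

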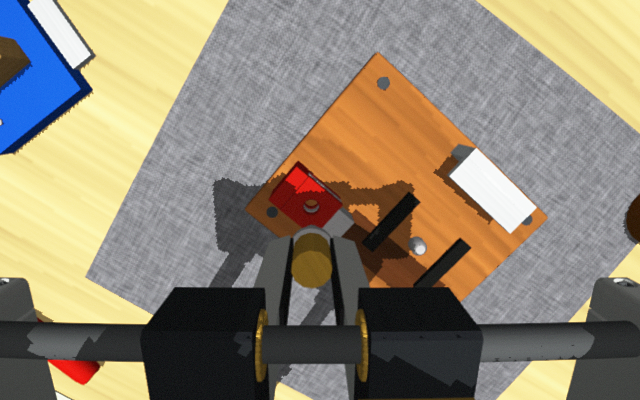

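Run:
```python
from h import *
import pickle
c=pickle.load(open("c2.pkl","rb"))
hsv=cv2.cvtColor(c["img"],cv2.COLOR_RGB2HSV)
m=cv2.inRange(hsv,(15,120,40),(32,255,255));m[:225]=0;m[300:]=0;m[:,:285]=0;m[:,340:]=0
px=np.argwhere(m>0)[:,::-1];P=depthpts(c,px)
k=(P[:,2]>.155)&(P[:,2]<.17);print(len(px),k.sum(),P[k].mean(0),px[k].min(0),px[k].max(0),np.ptp(P[k],axis=0), np.median(P[k][:,2]))
print("fork depth pts",depthpts(c,[(300,180),(330,205),(318,190)]).round(4))
cv2.imwrite("pics/cropC.png",cv2.resize(c["img"][150:300,240:420],None,fx=4,fy=4,interpolation=cv2.INTER_CUBIC)[:,:,::-1])
```

```text
1832 1414 [0.56293124 0.06888234 0.16223108] [291 245] [332 287] [0.02085238 0.01974903 0.00967201] 0.16271536752995863
fork depth pts [[0.5753 0.0867 0.0542]
 [0.5711 0.0571 0.0535]
 [0.5761 0.0712 0.0541]]
```

View pics/cropC.png

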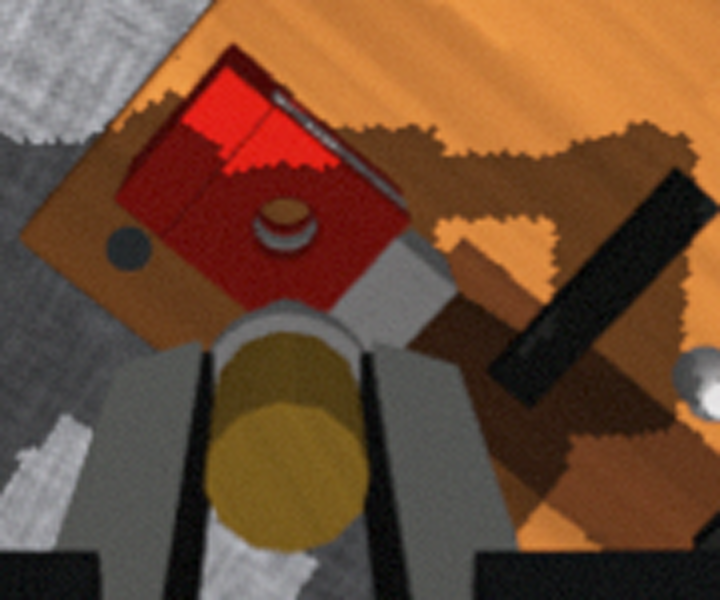

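Run:
```python
from h import *
import pickle
c=pickle.load(open("c2.pkl","rb"))
print(onz(c,(311.5,269.2),.1623),onz(c,(311.1,205.8),.054))
```

```text
[[0.56160543 0.06799423 0.1623    ]] [[0.56292843 0.0689468  0.054     ]]
```

Run:
```python
from h import *
from station import robot
t=np.array([.5631,.0679])
robot.move_straight([*t,.097],rate=.1); robot.hold(.2)
a=np.array(robot.read_tcp_pos());print(a)
cmd=t+(t-a[:2]) 
f=robot.move_straight([*cmd,.088],rate=.05,threshold=6);print(f,robot.read_tcp_pos(),robot.read_ft_force())
if not f:
    f=robot.move_straight([*cmd,.0595],rate=.06,threshold=12)
    robot.hold(.1)
print(f,robot.read_tcp_pos(),robot.read_ft_force(),robot.read_t())
```

```text
[0.56374045 0.06787232 0.09782761]
False [0.56196181 0.0679774  0.08749515] [ 0.69982323  0.19850821 -0.65351443]
True [0.5618945  0.06785464 0.05997841] [-0.7082111  -0.7839218   2.50021263] 11.025
```

Run:
```python
from h import *
from station import robot
import pickle
p=robot.read_tcp_pos()
f=robot.move_straight([p[0],p[1],p[2]-.004],rate=.03,threshold=15)
print(f,robot.read_tcp_pos(),robot.read_ft_force())
robot.ungrasp()
p=robot.read_tcp_pos()
robot.move_straight([p[0],p[1],.16],rate=.2)
# back off toward -x so that pin is in view
robot.goto([.52,.08,.24],quat(-1.5))
c=robot.read_camera("wrist");pickle.dump(c,open("c3.pkl","wb"))
print(robot.read_t())
cv2.imwrite("pics/seat.png",c["img"][:,:,::-1])
```

```text
True [0.56212468 0.06795676 0.05966912] [-0.50907249  0.28504807  4.87063845]
13.7083
```

View pics/seat.png

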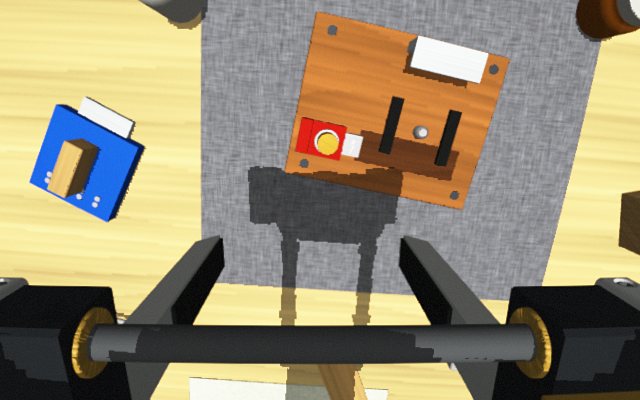

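Pin knob is at (327,144), upright in the fork and apparently seated. I'll check the knob height, then go over the cover.

Run:
```python
from h import *
from station import robot
import pickle
c=pickle.load(open("c3.pkl","rb"))
P=depthpts(c,[(327,144),(329,145),(325,146)]);print(P.round(4))
cp=[.513,.332]
yaw=-1.57-.45
zt=np.array([np.cos(yaw+np.pi/2),np.sin(yaw+np.pi/2)]);a=np.array(cp)-.03*zt
robot.goto([*a,.24],quat(yaw))
c=robot.read_camera("wrist");pickle.dump(c,open("c4.pkl","wb"))
cv2.imwrite("pics/cov.png",c["img"][:,:,::-1])
hsv=cv2.cvtColor(c["img"],cv2.COLOR_RGB2HSV)
print(robot.read_t(),robot.read_q())
```

```text
[[0.5611 0.069  0.0838]
 [0.5603 0.0671 0.0836]
 [0.5591 0.0707 0.0838]]
14.8 [ 4.99147471e-01  2.92073711e-01  1.39837895e+00 -7.76120512e-04
  1.45251514e+00  2.51975318e+00]
```

View pics/cov.png

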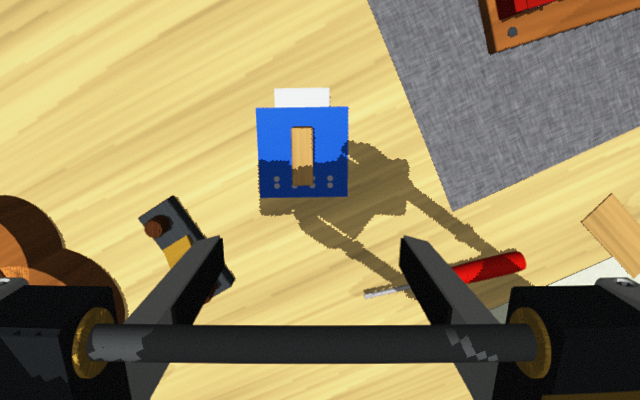

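Run:
```python
from h import *
import pickle
c=pickle.load(open("c4.pkl","rb"))
px=np.array([(x,y) for y in range(80,210) for x in range(245,362)]);P=depthpts(c,px)
for lo,hi in ((.046,.056),(.014,.022),(.0035,.0125)):
    k=(P[:,2]>lo)&(P[:,2]<hi);m=np.zeros((400,640),np.uint8);m[px[k][:,1],px[k][:,0]]=1
    m=cv2.morphologyEx(m,cv2.MORPH_OPEN,np.ones((3,3)))
    n,l,s,_=cv2.connectedComponentsWithStats(m);i=1+s[1:,4].argmax()
    q=np.argwhere(l==i)[:,::-1];Q=depthpts(c,q);print(lo,len(q),cv2.minAreaRect(Q[:,:2].astype(np.float32)*1000),np.median(Q[:,2]))
hsv=cv2.cvtColor(c["img"],cv2.COLOR_RGB2HSV)
m=cv2.inRange(hsv,(105,150,30),(130,255,255));m[:,:245]=0;m[:,362:]=0;m[:80]=0;m[210:]=0
cn=max(cv2.findContours(m,cv2.RETR_EXTERNAL,cv2.CHAIN_APPROX_NONE)[0],key=cv2.contourArea)
print("blue",cv2.minAreaRect((onz(c,cn.reshape(-1,2),.018)[:,:2]*1000).astype(np.float32)))
```

```text
0.046 1255 ((512.2191772460938, 341.4760437011719), (22.00838279724121, 59.90488052368164), 65.11693572998047) 0.04977119323979812
0.014 6894 ((512.0318603515625, 341.66412353515625), (100.46271514892578, 100.8401107788086), 65.07573699951172) 0.0178877230296752
0.0035 1044 ((567.1646728515625, 316.16790771484375), (60.17749786376953, 20.20708656311035), 64.76739501953125) 0.007797086210309501
blue ((512.2694702148438, 341.7790222167969), (98.89871215820312, 98.66039276123047), 65.06926727294922)
```

Run:
```python
from h import *
from station import robot
import pickle
q=quat(np.radians(-24.95)-np.pi/2)
p=[.5121,.3416]
robot.goto([*p,.10],q)
robot.move_straight([*p,.05],rate=.1);robot.hold(.1);a=np.array(robot.read_tcp_pos());e=np.array([*p,.05])-a;print(a)
p=np.array(p)+e[:2]
print(robot.move_straight([*p,.0225+e[2]],rate=.1,threshold=8));robot.hold(.1);print(robot.read_tcp_pos())
robot.close(grip_force=55)
a=robot.read_tcp_pos();print(a,robot.read_gripper_width()*94,robot.read_ft_force())
robot.move_straight([a[0],a[1],.18],rate=.2)
print(robot.read_gripper_width()*94,robot.read_ft_force(),robot.read_t())
J=np.array([.5762,-.0326]);y=-.140;u=np.array([np.cos(y),np.sin(y)])
t=J-.024*u
robot.move_straight([*t,.18],rate=.2,attitude=quat(y-np.pi/2));robot.hold(.1)
print(t,robot.read_tcp_pos(),robot.read_t())
c=robot.read_camera("wrist");pickle.dump(c,open("c5.pkl","wb"))
cv2.imwrite("pics/carry.png",c["img"][:,:,::-1])
c=robot.read_camera("scene");cv2.imwrite("pics/carrys.png",cv2.resize(c["img"][150:350,200:480],None,fx=2.8,fy=2.8)[:,:,::-1])
```

```text
[0.51286585 0.3420631  0.0511332 ]
False
[0.51196127 0.3414567  0.02204281]
[0.5114294  0.34129701 0.02134178] 21.744117902653628 [0.0170075  0.39129429 0.14233491]
21.897092466721084 [ 0.48968243 -1.19786985 -2.37974646] 18.75
[ 0.55243482 -0.02925097] [ 0.55235573 -0.02854999  0.18003619] 20.8667
```

View pics/carry.png

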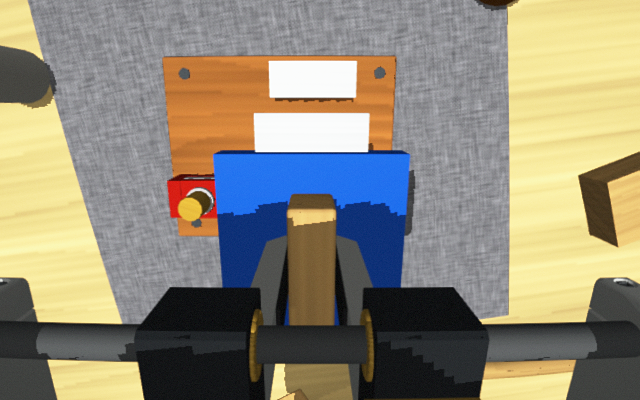

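View pics/carrys.png

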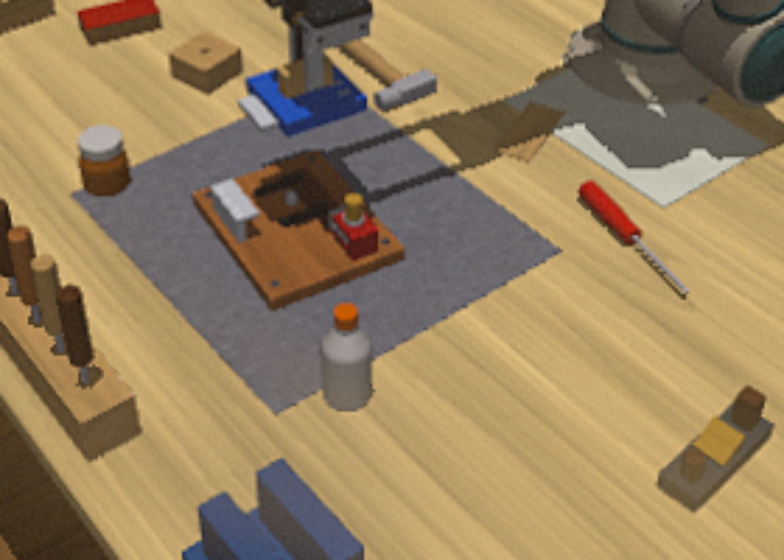

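Run:
```python
from h import *
import pickle
c=pickle.load(open("c5.pkl","rb"))
px=np.array([(x,y) for y in range(100,280) for x in range(205,420)]);P=depthpts(c,px)
k=(px[:,1]<152)&(P[:,2]>.15);T=P[k];print("tongue",len(T),cv2.minAreaRect((T[:,:2]*1000).astype(np.float32)),np.median(T[:,2]))
hs=cv2.cvtColor(c["img"],cv2.COLOR_RGB2HSV)[px[:,1],px[:,0]]
k=(hs[:,0]>105)&(hs[:,0]<130)&(hs[:,1]>120)&(P[:,2]>.172)&(px[:,1]<235);Q=P[k]
A=np.c_[Q[:,:2]-Q[:,:2].mean(0),np.ones(len(Q))];s=np.linalg.lstsq(A,Q[:,2],rcond=None)[0];print("plate",len(Q),s,Q.mean(0))
k=k&(px[:,1]>165);ys=Q  
e=px[k]
for r in (175,190,205,220):
    x=e[e[:,1]==r][:,0];w=onz(c,[(x.min(),r),(x.max(),r)],.1765);print(r,w.mean(0).round(4),np.linalg.norm(w[1]-w[0]).round(4))
cn=T[:,:2].mean(0);print(cn)
```

```text
tongue 4630 ((613.414306640625, -36.17787551879883), (99.87810516357422, 22.407882690429688), 82.07266998291016) 0.16653496410148
plate 13713 [ 0.22039722 -0.03149691  0.1774272 ] [ 0.58379372 -0.03249012  0.1774272 ]
175 [ 0.5917 -0.0333  0.1765] 0.0994
190 [ 0.5838 -0.0325  0.1765] 0.0989
205 [ 0.5758 -0.0314  0.1765] 0.0989
220 [ 0.5676 -0.0302  0.1765] 0.0989
[ 0.61236196 -0.03661773]
```

Run:
```python
from h import *
import pickle
c=pickle.load(open("c5.pkl","rb"))
for x in (225,250,390):
  for r in (116,125,135,145,158,170,185,200,220,240,260):
    print(x,r,depthpts(c,(x,r))[0].round(4))
```

```text
225 116 [0.629  0.0411 0.0195]
225 125 [0.621  0.0431 0.0177]
225 135 [0.612  0.0442 0.0205]
225 145 [0.6029 0.0462 0.0197]
225 158 [0.6064 0.0084 0.1769]
225 170 [0.6003 0.0098 0.1763]
225 185 [0.5928 0.011  0.1774]
225 200 [0.5848 0.0127 0.1769]
225 220 [0.5739 0.0152 0.1761]
225 240 [0.5627 0.0175 0.176 ]
225 260 [0.5513 0.0198 0.1761]
250 116 [0.6257 0.0179 0.0215]
250 125 [0.6177 0.0196 0.02  ]
250 135 [0.6087 0.0212 0.0201]
250 145 [0.5996 0.023  0.0196]
250 158 [ 0.6045 -0.004   0.1757]
250 170 [ 0.5985 -0.003   0.1765]
250 185 [ 0.5909 -0.0017  0.1769]
250 200 [ 5.830e-01 -2.000e-04  1.769e-01]
250 220 [0.5724 0.0017 0.1773]
250 240 [0.561  0.004  0.1763]
250 260 [0.5494 0.0061 0.1761]
390 116 [ 0.6079 -0.1091  0.0201]
390 125 [ 0.5997 -0.1086  0.0189]
390 135 [ 0.5907 -0.1076  0.0199]
390 145 [ 0.5814 -0.1068  0.0198]
390 158 [ 0.5949 -0.0744  0.1774]
390 170 [ 0.5886 -0.074   0.1767]
390 185 [ 0.5807 -0.0734  0.1764]
390 200 [ 0.573  -0.0725  0.1773]
390 220 [ 0.562  -0.0717  0.1771]
390 240 [ 0.5504 -0.0709  0.1761]
390 260 [ 0.5394 -0.0697  0.1775]
```

```bash
cat >> h.py <<'E'
J=np.array([.5762,-.0326]);JY=-.140;U=np.array([np.cos(JY),np.sin(JY)]);V=np.array([-U[1],U[0]])
def jf(p): d=np.array(p[:2])-J; return np.r_[d@U,d@V,p[2]].round(4)
E
python3 - <<'E'
from h import *
from station import robot
q=quat(JY-np.pi/2)
t=J-.024*U
robot.move_straight([*t,.075],rate=.12,attitude=q);robot.hold(.15)
a=np.array(robot.read_tcp_pos());e=np.r_[t,.075]-a;print(jf(a),e.round(4),robot.read_ft_force().round(2))
f=robot.move_straight([*(t+e[:2]),.050],rate=.03,attitude=q,threshold=3)
print(f,jf(robot.read_tcp_pos()),robot.read_ft_force().round(2),robot.read_t())
robot.hold(.2);print(jf(robot.read_tcp_pos()),robot.read_ft_force().round(2),robot.read_t())
E
```

```text
[-0.0233 -0.      0.0759] [-0.0007  0.0001 -0.0009] [-0.18 -0.05 -2.3 ]
True [-0.0248  0.      0.0562] [-1.43  0.63  4.13] 22.7667
[-0.0248  0.      0.0562] [-0.83 -0.75  5.02] 22.9667
```

Run:
```python
from h import *
from station import robot
q=quat(JY-np.pi/2)
for s in (-.018,-.012,-.007,-.004):
    f=robot.move_straight([*(J+s*U),.0560],rate=.03,attitude=q,threshold=15)
    print(s,f,jf(robot.read_tcp_pos()),robot.read_ft_force().round(2),robot.read_t())
    if f: break
```

```text
-0.018 False [-0.0207  0.0001  0.0563] [-5.46  0.31  8.47] 23.3833
-0.012 False [-0.0151  0.0001  0.0563] [-6.42  0.46  9.14] 23.7333
-0.007 False [-0.0103  0.0001  0.0562] [-6.08  0.7   9.55] 24.05
-0.004 False [-0.0073  0.0001  0.056 ] [-5.55  1.62  8.03] 24.3
```

Run:
```python
from h import *
from station import robot
q=quat(JY-np.pi/2)
for s in (-.002,0,.002,.004):
    f=robot.move_straight([*(J+s*U),.0550],rate=.03,attitude=q,threshold=15)
    robot.hold(.1);a=robot.read_tcp_pos()
    print(s,f,jf(a),robot.read_ft_force().round(2),robot.read_t())
    if f or a[2]<.0535: break
```

```text
-0.002 False [-0.0071  0.0001  0.0558] [-8.9   1.77 15.99] 24.65
0 False [-0.0059  0.0002  0.0555] [-10.5    1.13  14.22] 25.0
0.002 False [ 0.0019 -0.      0.0542] [ 0.04  1.01 -2.37] 25.35
0.004 False [0.0028 0.     0.0544] [-3.23  0.74 -2.09] 25.7
```

Run:
```python
from h import *
from station import robot
q=quat(JY-np.pi/2)
for z in (.0520,.0485,.0470):
    f=robot.move_straight([*(J+.0015*U),z],rate=.03,attitude=q,threshold=12)
    robot.hold(.1);a=robot.read_tcp_pos()
    print(z,f,jf(a),robot.read_ft_force().round(2),robot.read_wrist_torque().round(2),robot.read_t())
    if f: break
```

```text
0.052 False [ 0.0013 -0.0001  0.0522] [-3.64  0.85  1.53] [ 0.06  0.87 -0.03] 26.0833
0.0485 False [ 0.0006 -0.      0.0477] [-3.19 -0.42 -4.36] [ 0.    0.89 -0.04] 26.45
0.047 False [ 0.0006 -0.      0.047 ] [-6.03 -0.43 -0.77] [-0.    1.08 -0.  ] 26.8
```

Run:
```python
from h import *
from station import robot
import pickle
c=robot.read_camera("wrist");pickle.dump(c,open("c6.pkl","wb"))
cv2.imwrite("pics/fit.png",c["img"][:,:,::-1])
print(jf(robot.read_tcp_pos()),robot.read_ft_force().round(2))
for x in (230,255,390):
  for r in (135,145,160,175,190,205,220,240):
    p=depthpts(c,(x,r))[0];print(x,r,jf(p))
```

```text
[ 0.0006 -0.0001  0.047 ] [-4.75 -0.32  0.37]
230 135 [0.0588 0.0464 0.019 ]
230 145 [0.0532 0.0466 0.0194]
230 160 [0.048  0.0416 0.0436]
230 175 [0.0403 0.042  0.0437]
230 190 [0.0324 0.0425 0.0436]
230 205 [0.0245 0.0428 0.0441]
230 220 [0.0156 0.0438 0.0421]
230 240 [0.0046 0.0442 0.0432]
255 135 [0.0613 0.0267 0.0545]
255 145 [0.0545 0.0302 0.0328]
255 160 [0.0479 0.0289 0.0431]
255 175 [0.0402 0.0292 0.0435]
255 190 [0.0321 0.0296 0.0426]
255 205 [0.0241 0.0299 0.0428]
255 220 [0.0157 0.0303 0.0426]
255 240 [0.0049 0.0305 0.044 ]
390 135 [ 0.0589 -0.0442  0.0202]
390 145 [ 0.0533 -0.0443  0.0208]
390 160 [ 0.0479 -0.0399  0.0432]
390 175 [ 0.0403 -0.0402  0.0437]
390 190 [ 0.0324 -0.0406  0.0437]
390 205 [ 0.0244 -0.041   0.0439]
390 220 [ 0.0163 -0.0413  0.0444]
390 240 [ 0.0047 -0.0422  0.0436]
```

View pics/fit.png

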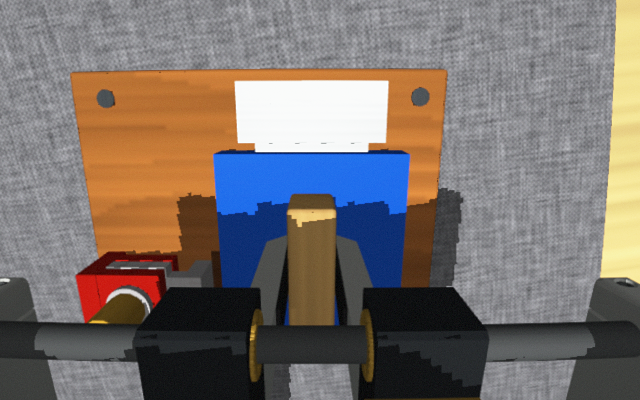

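Run:
```python
from h import *
from station import robot
q=quat(JY-np.pi/2)
for z in (.044,.042,.0410,.0405,.040,.0395,.039,.0385,.038):
    f=robot.move_straight([*(J+.0005*U),z],rate=.03,attitude=q)
    robot.hold(.15);a=robot.read_tcp_pos();F=robot.read_ft_force()
    print(z,jf(a),F.round(2),robot.read_wrist_torque().round(2),robot.read_t())
    if F[2]>13: break
```

```text
0.044 [ 0.0006 -0.      0.0448] [-4.43  0.05  2.65] [0.04 1.06 0.08] 27.2583
0.042 [ 0.0006 -0.      0.0433] [-5.86  0.34  5.25] [0.07 1.24 0.01] 27.6583
0.041 [ 0.0006 -0.0001  0.0428] [-6.81  1.1   9.06] [0.13 1.41 0.05] 28.0583
0.0405 [ 0.0006 -0.      0.0426] [-7.14 -0.   10.01] [0.12 1.47 0.03] 28.4583
0.04 [ 0.0006 -0.      0.0423] [-8.51 -0.15 11.45] [ 0.15  1.55 -0.01] 28.8583
0.0395 [ 0.0006 -0.      0.0419] [-8.13  0.53 11.96] [0.13 1.68 0.01] 29.2583
0.039 [ 0.0006 -0.      0.0415] [-6.64  0.77 12.72] [0.16 1.68 0.02] 29.6583
0.0385 [ 0.0006 -0.0001  0.0413] [-8.36 -0.14 14.51] [ 0.18  1.75 -0.  ] 30.0583
```

Run:
```python
from h import *
from station import robot
q=quat(JY-np.pi/2)
for s,z in ((-.001,.0385),(-.0025,.0383),(-.004,.0382)):
    f=robot.move_straight([*(J+s*U),z],rate=.03,attitude=q)
    robot.hold(.15);a=robot.read_tcp_pos();F=robot.read_ft_force()
    print(s,z,jf(a),F.round(2),robot.read_wrist_torque().round(2),robot.read_t())
    if F[0]>-3: break
```

```text
-0.001 0.0385 [ 0.0006 -0.      0.0413] [-5.65  0.19 11.9 ] [0.13 1.44 0.05] 30.4583
-0.0025 0.0383 [ 0.0006 -0.0001  0.0414] [-3.25 -0.75 11.8 ] [ 0.17  1.1  -0.05] 30.8583
-0.004 0.0382 [ 0.0005 -0.0001  0.0415] [-1.03  0.17 10.44] [0.1  0.76 0.02] 31.2583
```

Run:
```python
from h import *
from station import robot
import pickle
q=quat(JY-np.pi/2)
for z in (.0372,.0362,.0352,.0342):
    f=robot.move_straight([*(J-.0045*U),z],rate=.03,attitude=q)
    robot.hold(.2);a=robot.read_tcp_pos();F=robot.read_ft_force()
    print(z,jf(a),F.round(2),robot.read_wrist_torque().round(2),robot.read_t())
    if F[2]>16: break
c=robot.read_camera("wrist");pickle.dump(c,open("c7.pkl","wb"))
cv2.imwrite("pics/end.png",c["img"][:,:,::-1])
for (x0,x1) in ((220,245),(250,280),(350,375),(380,400)):
  for r in (160,185):
    P=np.array([jf(p) for p in depthpts(c,[(x,y) for x in range(x0,x1) for y in range(r,r+20)])]);print(x0,r,np.median(P,0).round(4))
s=robot.read_camera("scene");cv2.imwrite("pics/ends.png",cv2.resize(s["img"][150:350,200:480],None,fx=2.8,fy=2.8)[:,:,::-1])
```

```text
0.0372 [ 0.0006 -0.0001  0.0415] [-1.8  -0.17 15.06] [ 0.22  1.   -0.02] 31.7083
0.0362 [ 0.0008 -0.0001  0.0413] [-3.36 -0.09 21.18] [0.19 1.23 0.02] 32.1583
220 160 [0.0434 0.0409 0.038 ]
220 185 [0.03   0.0416 0.0379]
250 160 [0.0434 0.0242 0.038 ]
250 185 [0.0302 0.0246 0.038 ]
350 160 [ 0.0432 -0.0258  0.038 ]
350 185 [ 0.0301 -0.0262  0.038 ]
380 160 [ 0.0434 -0.0398  0.038 ]
380 185 [ 0.03   -0.0406  0.038 ]
```

View pics/ends.png

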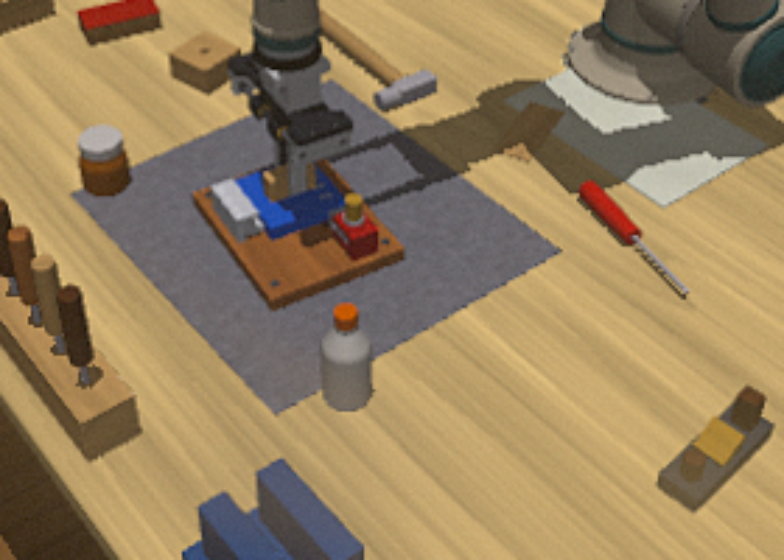

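View pics/end.png

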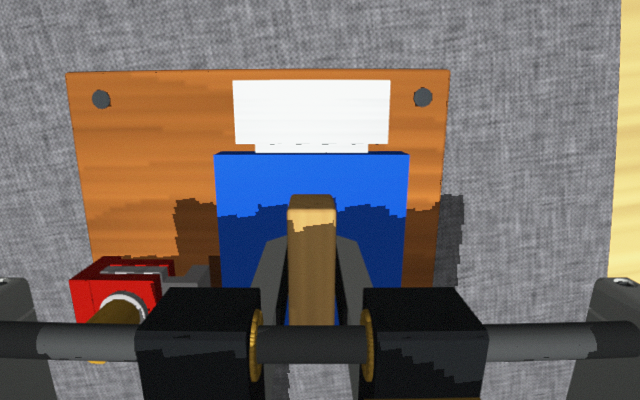

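The plate's top is at 38.0 mm at every point I measured. That means the underside is at 20 mm, flat on the base. The tongue is under the keeper (312,148), the pin stands in the fork, and the bystanders haven't moved. I'm handing in while still pressing.

Run:
```python
from station import robot
print(robot.read_ft_force(),robot.read_t())
robot.hand_in()
```

```text
[-2.52777975  0.29233282 19.82194235] 32.2583
the job is handed in; nothing more can be done
```

The jig is ready to drill: the pin is seated and the cover is pressed fully down on the dowel. I handed the job in at 32.3 s with the gripper still holding and pressing the cover; it gave no verdict.

- **Pin:** I pushed it through the fork and lug until it stopped. The knob top then measured 83.8 mm against 84 mm when seated. Its axis measured within about 2 mm of the fork hole from a single depth reading, and it looked upright.
- **Cover:** I touched it down about 24 mm short of home and slid it under the keeper until it dropped. Its top now measures 38.0 mm at eight points on the visible front half, so the underside is flat at 20 mm. It sits within about 1 mm of the dowel's axis, with the tongue under the keeper.
- **Pressing force:** About 20 N downward at hand-in, more than the 7 to 10 N you gave, but well under the 120 N wrist limit. Part of that was friction while it was going down, and I eased most of the sideways load before finishing.
- **Not measured:** I couldn't read the pad travel directly, so I inferred it from the plate height. The bystanders looked unmoved in the last scene picture, but I didn't measure them.

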